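Free the clamp insert from its spring-bar lock

ROBOT

A 6-joint arm with a two-finger parallel gripper is mounted at the origin on a cart in front of the work surface, level with it; the furniture and walls round the work are solid. World frame = base frame: x ahead of the robot, y to its left, z up, the work surface at z = 0. Lengths are in m, angles in rad, forces in N, time in s.
With the tool pointing down it reaches from about 0.35 to 0.8 m from the base axis. Payload 7.3 kg.
Tool frame: the origin (TCP) lies on the centre line of the jaws, within the pads' length; the fingertips stand 11 mm ahead of it and the grasp point (between the pads) lies 8 mm behind it; z points along the fingers, y is the direction in which the jaws open and shut (so a half turn about z gives the same grasp; the last joint's range is limited). The gripper opens to 85 mm and grips with 20 to 120 N. Pads are 22 mm wide; open, the fingers measure 114 mm over their backs; the gripper's body (76 mm by 85 mm) begins 54 mm behind the grasp point. The pads swing forward as they close: fully open they stand 13 mm farther back than shut.
Start: joints at [-1.423, 0.342, 1.524, -0, 1.275, -0.146], TCP at [0.152, -0.503, 0.242] pointing down, gripper open.
Joint ranges: [-2.53, 2.53], [-0.77, 2.02], [0.04, 2.7], [-1, 4.14], [0.28, 2.66], [-3.11, 3.11]. Speed limits (rad/s): [2.57, 2.57, 3.14, 3.14, 3.14, 3.14].

INTERFACE

Orientations are given as [roll, pitch, yaw] about the fixed x, y, z axes, in that order (R = Rz(yaw) Ry(pitch) Rx(roll)).
In Python, from rig import get_obs, get_image, job_done, find_in, silhouettes, mark_of gives the robot as it stands.
- The arm moves only by the shell command python3 -m crank 'ROWS' [OPENING] [FORCE]. ROWS is JSON, a list of rows, each a list of 4 numbers: the shift along the tool's x, y, z in mm, then the turn about the tool's z in degrees. A call has 1 to 20 rows; each row shifts and turns the commanded pose from where the row before left it, along the tool's axes as they then stand; what a row does not reach is not made up. A row lasts 1/12 s, in which the tool goes at most 41.7 mm and 7.16 degrees, less where a joint would pass 70% of its speed; a pose out of reach is approached as far as the arm can. A call is refused whole if a number of a shift passes 41.7 or a number of a turn 7.16, either way. A call with a gripper value outside its range is refused whole. OPENING is the finger opening in mm, from 0 to 85.4, set as the call begins (- or left out, the last holds). The fingers move at their own pace and stop on an object; FORCE is the grip in N (left out, the last holds). Time passes only in rows, so rows that do not move let the fingers close. It gives the time, the measured TCP pose, the force and the opening at its end, in the units of the state.
- get_obs(): the state, without advancing time (a new reading comes with each control period).
- get_image(name): name is "side" or "top"; returns a dict with "pixels" (480x640x3 uint8, blue, green, red), "fx", "fy", "cx", "cy" (pixels), "rvec" (rotation vector, rad) and "tvec" (3), from world to camera coordinates, as OpenCV has them. Camera axes: x right, y down, z forward; pixel columns grow to the right and rows downward; lengths in m; the calibration is good to about 2 mm. A picture is of the moment at which its call begins. There is no depth.
- job_done(): hands the job in, once; it reports no verdict.
Trained networks look in a picture, given as the dict that the camera call returned (one of the last four; its "shot" number tells which), for a name from the list of things; names that differ only in an ending like _2 or _b are one class to them, and where a whole thing is asked for, a point or a joint stands for the part that bears it (a point fixed in the world has none). Each returns a list of dicts, best first, with "conf" (0 to 1); they miss things now and then, are a little off and sometimes report something else, mostly with a low value. They report only what shows in the picture. A call takes as long as a camera call. They do not tell look-alikes from the thing itself.
- find_in(thing, picture): "at" ([x, y, z] in m, in world coordinates, good to about 4 mm: the middle of the surface that is visible of it).
- silhouettes(thing, picture): "region" (480x640 bool, what is visible of it).
- mark_of(thing, picture): "at" ([x, y, z] in m, in world coordinates, good to about 4 mm: a listed point, or the origin of a listed thing).
The state is a dict: "t": time; "qpos": joint angles; "joint_velocities": joint speeds; "tau": joint torques, N m; "tcp_pos": TCP position; "eef_rot": TCP orientation; "wrist_force": force on the tool from outside, world axes, zero at the start; "moment": the same for the moment, N m; "width": opening from 0.0 (shut) to 1.0 (fully open).
Only numpy, scipy, OpenCV 4.12 (cv2) and the standard library are available. Lean on these libraries where they do the work, as an engineer would, in place of code of your own. Each camera call takes 0.05 s, during which the arm holds its last target. There are 200 camera calls.

TASK

Free the clamp insert with the orange grip from the lock: take the forked tool from its stand, straddle the spring bar between the lug and the brass collar, and press the collar gently along the bar, without ramming the bar against its stop, until the insert pops up while the fork still presses. Put the tool back in its stand, hanging by its flange, then lift the insert out and stand it upright on the floor of the white open rack. Leave the bottle, the dish and the cassette where they are.

Things in the scene. Friction and masses are not known exactly. Their poses are not given: they have to be found in the camera images.
- dock: The lock, fixed: grey base 62 mm wide (x), from y = -110 to +28 mm, aluminium lugs up to 40 mm high. Origin on the bench under the centre of the square well that holds the insert (29 x 29 mm inside, walls to z = 38 mm). The tool must not press on the lock with more than 18 N. When the bar is drawn out, a weak spring lifts the insert 12 mm; it stays up after the bar is let go.
- straddle (a point): Point on the spring bar's axis (a 6 mm steel rod along y, 24 mm above the bench); axes as the dock's. The inner lug's outer face is 21 mm from here towards +y, the collar 11 to 29 mm towards -y. Lower the fork here, its tines one on either side (x), tips 16 mm above the bench; the base's top there is 8 mm high.
- collar_zone (a point): Middle of the range where the face of the brass collar may lie: 24 mm wide, 6 mm thick, clamped on the bar up to 9 mm either way along y, not measured: find it by feel. It moves towards -y with the bar, away from the insert: 4 N at first, 0.7 N more per mm. The bar's tip leaves the insert after about 6 to 9.5 mm; the hard stop is at 10.5 mm.
- insert: The part to free, loose, about 70 g: a steel block 26 x 26 mm and 40 mm high with an orange grip on top, 14 mm (x) by 18 mm (y), from z = 40 to 78 mm. Origin at the centre of its underside, z up. Locked, its origin is 6 mm above the dock's; popped up, 18 mm. The bar holds it by a hole in its -y side.
- fork_tool: Forked tool, loose, 60 g, upright in its stand. Origin at the fork's tips, centred; z up. Two steel tines 6 x 6 mm, 23 mm long, 11 mm apart along x; shank 23 mm (x) by 6 mm (y) to z = 28 mm; flange 36 x 20 mm, z = 28 to 33; blue handle 24 mm (x) by 14 mm (y), z = 33 to 80. Grip firmly across the 14 mm, so that the push (y) is along the line of the fingers. A half turn gives the same.
- tool_stand: The tool's grey stand, fixed: 64 mm (x) by 56 mm (y), 36 mm high, with a slot 30 mm (x) by 12 mm (y), 33 mm deep, in the middle of its top. Origin at the centre of its underside. Stored, the tool hangs in the slot by its flange, its origin 8 mm above the stand's, its x along the stand's x.
- parts_box: White open slide rack, fixed: 90 mm (x) by 80 mm (y), walls 26 mm high and 2 to 3 mm thick, floor 3 mm thick. Origin at the centre of its underside.
- bottle: Glass reagent bottle with blue cap, 56 mm wide, 100 mm high, loose: a bystander. Origin at the centre of its underside.
- dish: Small round dish, 46 mm wide, 14 mm high, loose: a bystander. Origin at the centre of its underside.
- block_cassette: Green cassette with a pale block on it, 28 x 40 x 13 mm, loose: a bystander. Origin at the centre of its underside.
There are look-alikes about, which are no part of the job. There is more than one size of the fork_tool; the job needs the smaller.

How it is judged:
On the way, in this order (a step that is already met when the one before it is completed fails the run):
1. the insert has popped up while the forked tool presses on the lock (z of insert in the frame of dock between 0.014 and 0.024 m and contact force between fork_tool and dock above 2 N), for 0.1 s.
2. the tool hangs in its stand again while the insert is still in the lock (horizontal distance between fork_tool and tool_stand below 0.008 m and z of fork_tool in the frame of tool_stand below 0.012 m and angle between fork_tool's own z axis and vertical below 0.2 rad and horizontal distance between insert and dock below 0.01 m and contact force between the fingers and fork_tool below 0.1 N), for 0.2 s.
At the end, for the whole second after the job is handed in: The insert stands upright (within 0.15 rad), at rest, on the floor of the white rack (underside within 4 mm of the floor), and the forked tool hangs upright in its stand (within 8 mm of the stand's centre, seated within 4 mm, within 0.2 rad of upright) (x of insert in the frame of parts_box between -0.036 and 0.036 m and y of insert in the frame of parts_box between -0.03 and 0.03 m and z of insert in the frame of parts_box below 0.007 m and angle between insert's own z axis and vertical below 0.15 rad and linear speed of insert below 0.02 m/s and horizontal distance between fork_tool and tool_stand below 0.008 m and z of fork_tool in the frame of tool_stand below 0.012 m and angle between fork_tool's own z axis and vertical below 0.2 rad); the robot touches nothing.
It fails at once if the tool presses on the lock with more than 18 N (contact force between fork_tool and dock above 18 N).
It fails at once if the bottle is moved more than 20 mm or tipped (distance of bottle from where it was at the start of the episode above 0.02 m or angle between bottle's own z axis and vertical above 0.3 rad).
It fails at once if the dish is moved more than 20 mm (distance of dish from where it was at the start of the episode above 0.02 m).
It fails at once if the cassette is moved more than 20 mm (distance of block_cassette from where it was at the start of the episode above 0.02 m).
It also fails if it takes over 70 s, if anything falls off the work surface, if the arm or the gripper's body presses on something with over 40 N, if the wrist force passes 120 N, or if a joint passes its speed limit or range.

## Working session

There is one attempt and no reset: what is moved stays moved. The work goes in short steps, Python scripts to look and compute and a shell command to move; the robot and the scene stay as the last step left them, time stands still between calls to the robot, and variables do not carry over. Pictures are saved under pics/ and viewed, about 8 in all and at most 12, crops included, and the job is handed in when it is done.

```bash
mkdir -p pics
cat > h.py <<'E'
import numpy as np, cv2
from rig import *
def cam(n):
    im=get_image(n); R=cv2.Rodrigues(np.array(im["rvec"],float))[0]; t=np.array(im["tvec"],float).ravel()
    return im,R,t
def proj(im,p):
    K=np.array([[im["fx"],0,im["cx"]],[0,im["fy"],im["cy"]],[0,0,1]],float)
    return cv2.projectPoints(np.array(p,float).reshape(-1,3),np.array(im["rvec"],float),np.array(im["tvec"],float),K,None)[0].reshape(-1,2)
def ray(im,uv,z):
    R=cv2.Rodrigues(np.array(im["rvec"],float))[0]; t=np.array(im["tvec"],float).ravel()
    c=-R.T@t; uv=np.atleast_2d(uv)
    d=np.c_[(uv[:,0]-im["cx"])/im["fx"],(uv[:,1]-im["cy"])/im["fy"],np.ones(len(uv))]@R
    return c+d*((z-c[2])/d[:,2])[:,None]
E
python3 - <<'E'
from h import *
o=get_obs(); print({k:np.round(v,3) for k,v in o.items()})
for n in ("top","side"):
    im,R,t=cam(n); cv2.imwrite(f"pics/{n}0.png",im["pixels"]); print(n,im["fx"],np.round(-R.T@t,3),np.round(R[2],2))
    for th in ["dock","straddle","collar_zone","insert","fork_tool","tool_stand","parts_box","bottle","dish","block_cassette"]:
        for f in (mark_of,):
            print(th,[(round(d["conf"],2),np.round(d["at"],3).tolist(),proj(im,d["at"]).round().astype(int).tolist()[0]) for d in f(th,im)])
E
```

```text
{'t': np.float64(0.0), 'qpos': array([-1.423,  0.343,  1.525, -0.   ,  1.275, -0.146]), 'joint_velocities': array([-0.001, -0.   , -0.   , -0.   , -0.   , -0.   ]), 'tau': array([-2.0000e-03, -4.3369e+01, -2.4602e+01, -0.0000e+00,  8.0000e-03,
       -0.0000e+00]), 'tcp_pos': array([ 0.152, -0.502,  0.242]), 'eef_rot': array([-3.14 , -0.   ,  0.294]), 'wrist_force': array([ 0.22 ,  0.255, -0.205]), 'moment': array([-0.007, -0.031, -0.036]), 'width': np.float64(0.999)}
top 595.6814439162812 [ 0.368 -0.1    0.964] [ 0.19 -0.   -0.98]
dock [(0.74, [0.511, 0.069, 0.002], [227, 263]), (0.3, [0.663, 0.027, -0.0], [257, 174])]
straddle [(0.84, [0.514, 0.028, 0.025], [250, 260])]
collar_zone [(0.91, [0.522, 0.009, 0.026], [263, 255])]
insert [(0.74, [0.511, 0.073, 0.008], [224, 263])]
fork_tool [(0.86, [0.447, -0.3, -0.001], [453, 308]), (0.71, [0.638, -0.28, 0.008], [441, 192])]
tool_stand [(0.9, [0.633, -0.285, 0.002], [443, 196])]
parts_box [(0.6, [0.462, -0.195, 0.0], [389, 297])]
bottle [(0.82, [0.666, 0.028, -0.002], [257, 173])]
dish [(0.7, [0.396, 0.053, -0.001], [233, 335])]
block_cassette [(0.92, [0.669, -0.104, -0.001], [336, 173])]
side 572.190974683391 [ 0.513 -0.846  0.73 ] [ 0.01  0.75 -0.66]
dock [(0.88, [0.51, 0.074, 0.001], [306, 203])]
straddle [(0.68, [0.515, 0.028, 0.021], [309, 209])]
collar_zone [(0.71, [0.514, 0.008, 0.029], [308, 213])]
insert [(0.57, [0.514, 0.071, 0.006], [308, 202])]
fork_tool [(0.94, [0.451, -0.303, -0.002], [269, 355]), (0.68, [0.637, -0.279, 0.007], [387, 338]), (0.52, [0.637, -0.28, -0.0], [386, 341])]
tool_stand [(0.76, [0.633, -0.28, -0.001], [384, 341])]
parts_box [(0.62, [0.462, -0.196, 0.001], [278, 302])]
bottle [(0.6, [0.663, 0.026, -0.005], [383, 220])]
dish [(0.76, [0.397, 0.05, -0.001], [250, 211])]
block_cassette [(0.6, [0.663, -0.101, -0.004], [390, 263]), (0.58, [0.514, 0.007, 0.028], [308, 213]), (0.46, [0.665, 0.027, -0.006], [384, 219])]
```

```bash
ls; ls pics
```

```text
h.py
pics
side0.png
top0.png
```

View pics/top0.png

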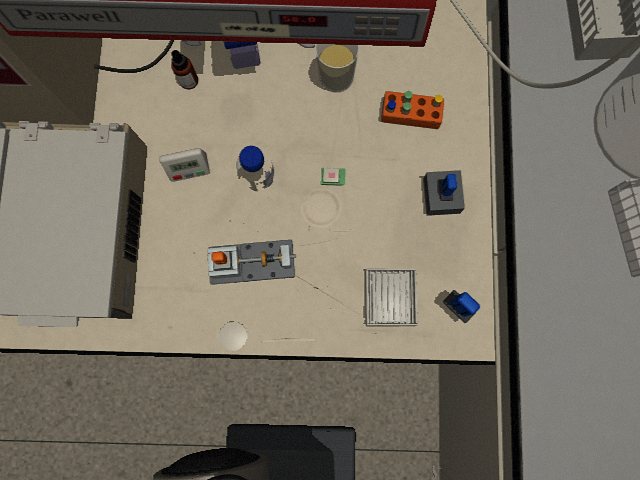

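View pics/side0.png

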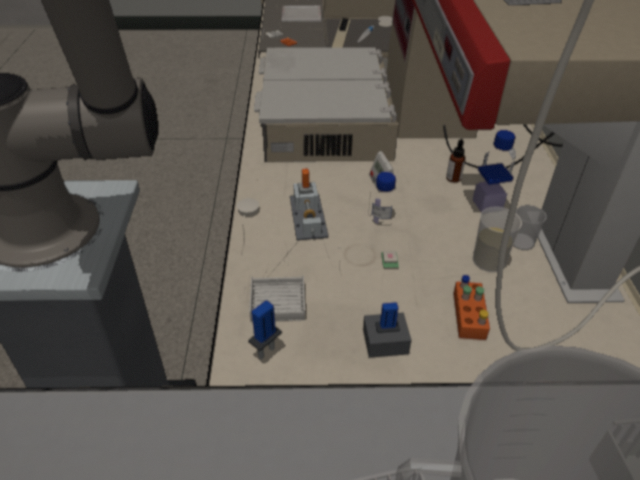

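The candidates for the fork tool, in the top view, are the blue tool in the grey square stand at (448,186) and the loose blue one beside the rack at (462,304), which is bigger and leans in a darker holder. By the description the choice is the one in the grey stand. The lock is at (250,260), the rack at (390,297), the bottle at (253,165), the cassette at (332,176) and the dish at (233,335).

Run:
```python
from h import *
im,R,t=cam("top"); px=im["pixels"]
a=cv2.resize(px[160:225,405:485],None,fx=5,fy=5,interpolation=cv2.INTER_CUBIC)   # 400x325
b=cv2.resize(px[275:340,420:500],None,fx=5,fy=5,interpolation=cv2.INTER_CUBIC)
c=cv2.resize(px[230:290,200:304],None,fx=4,fy=4,interpolation=cv2.INTER_CUBIC)
out=np.zeros((570,800,3),np.uint8); out[:325,:400]=a; out[:325,400:]=b; out[328:568,:416]=c
cv2.imwrite("pics/crop1.png",out)
im2,_,_=cam("side")
for th,z in [("dock",.008),("tool_stand",.036),("parts_box",.026),("fork_tool",.088),("insert",.084)]:
    for I,n in((im,"top"),(im2,"side")):
        for d in silhouettes(th,I)[:2]:
            m=d["region"].astype(np.uint8); 
            cs=max(cv2.findContours(m,0,1)[0],key=cv2.contourArea)
            r=cv2.minAreaRect(ray(I,cs.reshape(-1,2),z)[:,:2].astype(np.float32)*1000)
            print(th,n,round(d["conf"],2),int(m.sum()),np.round(r[0],1),np.round(r[1],1),round(r[2],1))
```

```text
dock top 0.95 2936 [514.   28.7] [ 64.7 141.7] 5.3
dock side 0.88 1520 [511.5  41.6] [ 62.4 178.2] 6.4
tool_stand side 0.73 1463 [ 632.8 -295.4] [71.5 81. ] 3.6
tool_stand side 0.38 1439 [511.9   5.5] [ 59.5 167.7] 7.1
parts_box top 0.88 2952 [ 461.2 -195.5] [89.9 80.7] 1.4
parts_box side 0.77 2081 [ 461.3 -210.9] [92.1 99.8] 0.1
fork_tool top 0.9 379 [ 624.  -274.1] [41.1 27.6] 1.5
fork_tool top 0.64 686 [ 446.4 -292.7] [44.8 35.9] 45.0
fork_tool side 0.78 534 [ 626.7 -305.3] [56.5 31.5] 85.2
fork_tool side 0.68 1168 [ 451.2 -323.2] [103.2  45.7] 89.3
insert top 0.89 357 [502.5  64. ] [28.7 29.8] 3.2
insert side 0.57 302 [508.5  33.2] [83.  26.3] 89.4
```

View pics/crop1.png

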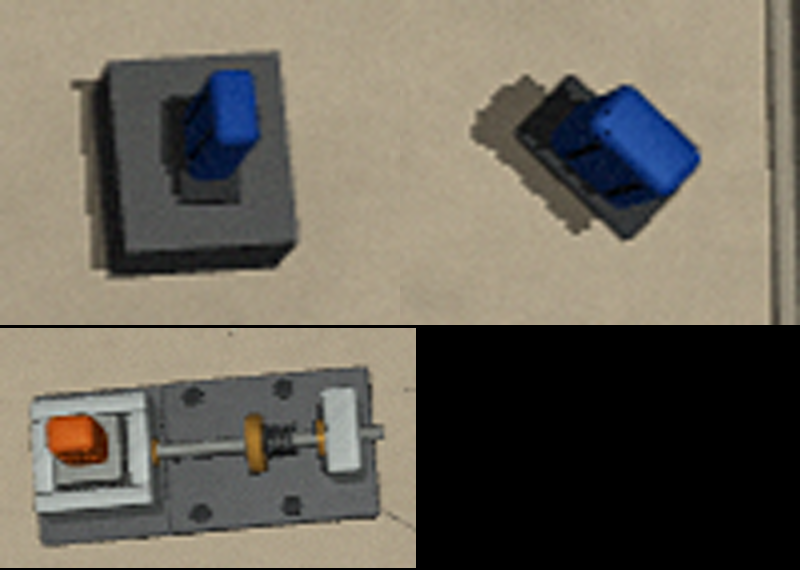

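The crop confirms it: the tool in the stand (left) is smaller than the loose one (right). In the lock, the collar's +y face is at about pixel (261.8,258) and the lug face at about (238,261). I'll turn those pixels into positions.

Run:
```python
from h import *
im,R,t=cam("top")
q=lambda pts,s,o,z: ray(im,np.array(pts,float)/s+o,z)[:,:2]*1000
A=q([(105,62),(278,52),(297,243),(125,250)],5,(404.6,159.6),.036); print("stand",A.round(1).tolist(),A.mean(0).round(1))
e=[np.degrees(np.arctan2(*(A[i]-A[j]))) for i,j in((0,3),(1,2),(0,1),(3,2))]; print("edge atan2(dx,dy)",np.round(e,1),[np.linalg.norm(A[i]-A[j]).round(1) for i,j in((0,3),(1,2),(0,1),(3,2))])
H=q([(213,72),(253,70),(259,140),(217,143)],5,(404.6,159.6),.088);print("handle top",H.round(1).tolist(),H.mean(0).round(1))
D=q([(247,445-328),(266,443-328),(155,450-328),(320,437-328)],4,(199.6,229.6),.024); print("collar face, back, lug face, outer lug",D.round(1).tolist())
B=q([(380,517-328),(43,545-328),(370,368-328)],4,(199.6,229.6),.008); print("base BR BL TR",B.round(1).tolist())
yaw=np.radians(5.3); o=np.array([510.2,70]); Rm=np.array([[np.cos(yaw),np.sin(yaw)],[-np.sin(yaw),np.cos(yaw)]])
print("in dock frame",((D-o)@Rm.T).round(1).tolist(),((B-o)@Rm.T).round(1).tolist(), (Rm@([514.5,28]-o)).round(1))
G=q([(47,422-328),(90,415-328),(107,425-328),(103,460-328),(60,462-328)],4,(199.6,229.6),.084);print(G.round(1).tolist())
```

```text
stand [[663.4, -249.9], [668.2, -306.2], [604.5, -311.3], [600.8, -256.0]] [ 634.2 -280.8]
edge atan2(dx,dy) [84.4 85.4 -5.  -3.9] [np.float64(62.9), np.float64(63.9), np.float64(56.5), np.float64(55.4)]
handle top [[644.5, -274.6], [645.5, -286.9], [623.3, -288.4], [622.0, -275.6]] [ 633.8 -281.4]
collar face, back, lug face, outer lug [[515.9, 11.1], [516.9, 3.5], [512.9, 47.6], [519.8, -17.9]]
base BR BL TR [[490.4, -42.0], [475.6, 93.0], [551.5, -35.7]]
in dock frame [[0.2, -59.2], [0.5, -66.8], [0.6, -22.6], [1.5, -88.4]] [[-30.1, -109.7], [-32.3, 26.1], [31.3, -109.1]] [  0.4 -42.2]
[[513.2, 79.0], [516.3, 63.1], [512.7, 56.6], [499.4, 57.3], [498.3, 73.3]]
```

```bash
python3 -m crank '[[37.5,-5,6,0],[37.5,-5,6,0],[37.5,-5,6,0],[37.5,-5,6,0],[37.5,-5,6,0],[37.5,-5,6,0],[37.5,-5,6,0],[37.5,-5,6,0],[37.5,-5,6,0],[37.5,-5,6,0],[37.5,-5,6,0],[37.5,-5,6,0],[37.5,-5,6,0],[37.5,-5,6,0],[0,0,0,5.9],[0,0,0,5.9],[0,0,0,0],[0,0,0,0]]' 50 30
cat >> h.py <<'E'
def to(x,y,z,yaw=None):
    "tool-axis shift (mm) and turn (deg) from the measured pose to a world target (m, deg)"
    o=get_obs(); p=np.array(o["tcp_pos"]); a=o["eef_rot"][2]; d=(np.array([x,y,z])-p)*1000
    print("at",(p*1000).round(1),"rpy",np.degrees(o["eef_rot"]).round(2),"F",np.round(o["wrist_force"],2))
    print("shift",np.round([d[0]*np.cos(a)+d[1]*np.sin(a),d[0]*np.sin(a)-d[1]*np.cos(a),-d[2]],1),"turn",None if yaw is None else round(np.degrees(a)-yaw,2))
E
python3 -c "
from h import *
to(.634,-.281,.060,5)"
```

```text
t: 3.25
tcp_pos: [0.6343, -0.2834, 0.1581]
eef_rot: [-3.142, 0.0, 0.091]
wrist_force: [0.7, 0.4, 0.9]
width: 0.581
at [ 634.3 -283.4  158.1] rpy [-1.80e+02  2.00e-02  5.21e+00] F [0.7  0.42 0.89]
shift [-0.  -2.5 98.1] turn 0.21
```

```bash
python3 -m crank '[[0,-2.5,20,0],[0,0,25,0],[0,0,25,0],[0,0,18,0],[0,0,10,0],[0,0,0,0],[0,0,0,0]]' 50 60
python3 - <<'E'
from h import *
to(.634,-.281,.060,5)
im,_,_=cam("top"); i2,_,_=cam("side")
a=cv2.resize(im["pixels"][150:240,400:500],(400,360),interpolation=cv2.INTER_CUBIC)
b=cv2.resize(i2["pixels"][270:360,340:440],(400,360),interpolation=cv2.INTER_CUBIC)
cv2.imwrite("pics/g1.png",np.hstack([a,b]))
E
```

```text
t: 3.83
tcp_pos: [0.6341, -0.2815, 0.0608]
eef_rot: [3.141, -0.0, 0.089]
wrist_force: [0.4, -0.5, 0.4]
width: 0.586
at [ 634.1 -281.5   60.8] rpy [ 1.7998e+02 -1.0000e-02  5.0700e+00] F [ 0.42 -0.45  0.41]
shift [-0.  -0.5  0.8] turn 0.07
```

View pics/g1.png

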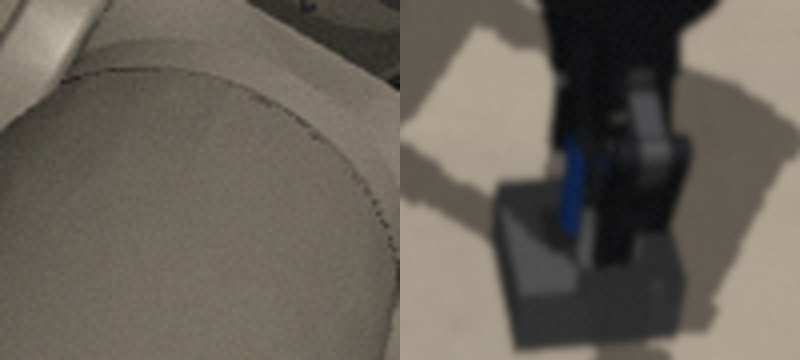

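The side view shows the blue handle between the fingers, above the stand, so I close the gripper.

```bash
python3 -m crank '[[0,0,0,0],[0,0,0,0],[0,0,0,0],[0,0,0,0],[0,0,0,0],[0,0,0,0],[0,0,0,0],[0,0,0,0]]' 0 100
python3 -m crank '[[0,0,0,0],[0,0,0,0],[0,0,0,0],[0,0,0,0]]'
python3 -c "
from h import *
to(.634,-.281,.060,5)"
```

```text
t: 4.6
tcp_pos: [0.6346, -0.2812, 0.0614]
eef_rot: [3.14, -0.002, 0.088]
wrist_force: [-1.2, -0.6, 6.2]
width: 0.149
t: 4.93
tcp_pos: [0.6346, -0.2813, 0.0614]
eef_rot: [3.14, -0.001, 0.088]
wrist_force: [-0.3, 0.2, 6.2]
width: 0.15
at [ 634.6 -281.3   61.4] rpy [ 1.7994e+02 -8.0000e-02  5.0400e+00] F [-0.28  0.18  6.17]
shift [-0.5 -0.3  1.4] turn 0.04
```

```bash
python3 -m crank '[[0,0,-10,0],[0,0,-20,0],[0,0,-25,0],[0,0,-25,0],[0,0,-20,0],[-9,-32,0,-0.5],[-9,-32,0,0],[-9,-32,0,0],[-9,-32,0,0],[-9,-32,0,0],[-9,-32,0,0],[-9,-32,0,0],[-9,-32,0,0],[-9,-32,0,0],[-9,-28,0,0],[0,0,0,0],[0,0,0,0],[0,0,0,0]]'
python3 - <<'E'
from h import *
to(.5145,.028,.0694,5.5)
i2,_,_=cam("side"); im,_,_=cam("top")
for I in(i2,im):
  for th in("fork_tool","straddle"): print(th,[(round(d["conf"],2),np.round(d["at"],4).tolist()) for d in mark_of(th,I)])
o=get_obs(); p=np.array(o["tcp_pos"]); u,v=proj(i2,p-[0,0,.053])[0].round().astype(int); print(u,v)
a=i2["pixels"][v-60:v+80,u-60:u+80]
b=im["pixels"][200:340,170:310]
cv2.imwrite("pics/g2.png",np.hstack([cv2.resize(a,(560,560),interpolation=cv2.INTER_CUBIC),cv2.resize(b,(240,240))[0:0].reshape(0,240,3) if 0 else np.vstack([cv2.resize(b,(240,240)),np.zeros((320,240,3),np.uint8)])]))
E
```

```text
t: 6.43
tcp_pos: [0.5147, 0.0246, 0.1607]
eef_rot: [3.141, -0.001, 0.097]
wrist_force: [-0.2, -0.1, -1.7]
width: 0.148
at [514.7  24.6 160.7] rpy [ 1.7996e+02 -5.0000e-02  5.5700e+00] F [-0.19 -0.1  -1.74]
shift [ 0.1 -3.4 91.3] turn 0.07
fork_tool [(0.74, [0.517, 0.0237, 0.107]), (0.59, [0.4517, -0.2996, -0.0011])]
straddle [(0.59, [0.5158, 0.0282, 0.0237])]
fork_tool [(0.64, [0.4454, -0.3022, -0.0018]), (0.55, [0.5173, 0.0274, 0.1071]), (0.38, [0.3944, 0.0504, 0.0016])]
straddle [(0.56, [0.5147, 0.0274, 0.0235])]
308 174
```

View pics/g2.png

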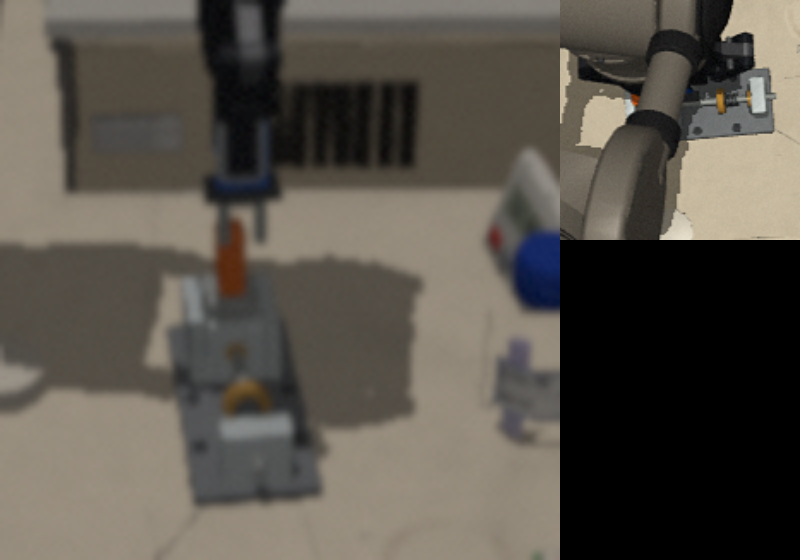

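Run:
```python
from h import *
i2,_,_=cam("side"); px=i2["pixels"].astype(int); p=np.array(get_obs()["tcp_pos"])
# flange/handle: blue mask near the tool
B,G,Rr=px[...,0],px[...,1],px[...,2]
m=np.zeros(B.shape,bool); w=(slice(140,168),slice(290,325)); m[w]=((B-Rr)>18)[w]
ys,xs=np.where(m)
for r in np.unique(ys): print(r,xs[ys==r].min(),xs[ys==r].max(),end="; ")
print()
g=px.sum(2)
for r in range(158,178,2): print(r,g[r,296:324].tolist())
print("TCP-53,-23:",proj(i2,[p-[0,0,.053],p-[0,0,.020],p]).round(2).tolist())
c=np.zeros(B.shape,bool); w=(slice(200,222),slice(295,325)); c[w]=((Rr-B)>60)[w]
ys,xs=np.where(c)
for r in np.unique(ys): print(r,xs[ys==r].min(),xs[ys==r].max(),end="; ")
print("\nexpected bar pts",proj(i2,[[.5159,.011,.024],[.5159,.011,.036],[.5129,.0476,.024],[.519,-.02,.024]]).round(2).tolist())
```

```text
158 314 314; 159 302 314; 160 302 314; 161 302 313; 
158 [215, 208, 189, 167, 149, 141, 155, 165, 155, 123, 113, 119, 128, 131, 125, 136, 146, 153, 128, 120, 142, 177, 206, 217, 214, 222, 219, 216]
160 [233, 218, 178, 120, 84, 91, 112, 133, 144, 145, 138, 137, 138, 143, 136, 139, 133, 109, 97, 85, 89, 145, 208, 244, 252, 254, 258, 256]
162 [340, 307, 242, 148, 84, 80, 82, 88, 86, 87, 94, 86, 85, 91, 90, 90, 83, 90, 89, 85, 103, 158, 254, 333, 364, 370, 374, 373]
164 [400, 383, 325, 229, 166, 140, 120, 104, 108, 109, 114, 117, 129, 128, 129, 126, 115, 129, 169, 214, 255, 281, 326, 377, 396, 399, 401, 400]
166 [412, 409, 390, 362, 342, 304, 226, 178, 194, 238, 275, 299, 317, 320, 290, 231, 184, 200, 273, 354, 388, 396, 401, 402, 404, 405, 407, 406]
168 [412, 413, 413, 412, 400, 352, 257, 191, 194, 233, 266, 301, 346, 383, 363, 277, 210, 214, 287, 371, 405, 409, 408, 409, 410, 410, 409, 403]
170 [412, 412, 412, 409, 387, 321, 230, 182, 170, 164, 156, 185, 255, 338, 348, 275, 206, 212, 290, 373, 404, 410, 413, 413, 412, 412, 411, 409]
172 [416, 416, 415, 411, 385, 320, 231, 182, 173, 166, 159, 163, 213, 293, 331, 276, 206, 212, 291, 373, 410, 416, 414, 418, 419, 414, 415, 416]
174 [414, 417, 414, 411, 388, 322, 226, 181, 168, 164, 160, 161, 203, 290, 340, 312, 269, 278, 333, 391, 411, 417, 417, 421, 411, 412, 416, 412]
176 [383, 397, 402, 406, 381, 311, 213, 158, 158, 157, 141, 164, 208, 298, 371, 391, 394, 395, 403, 413, 415, 416, 418, 417, 412, 416, 417, 412]
TCP-53,-23: [[308.15, 174.39], [308.04, 159.59], [307.98, 150.31]]
210 310 310; 211 307 310; 
expected bar pts [[309.19, 213.44], [309.16, 208.63], [307.55, 201.74], [310.94, 223.81]]
```

```bash
python3 -m crank '[[0.3,-3.4,15,0],[0,0,20,0],[0,0,20,0],[0,0,12,0],[0,0,5,0],[0,0,0,0],[0,0,0,0]]'
python3 - <<'E'
from h import *
to(.515,.028,.0694,5.5)
i2,_,_=cam("side")
a=i2["pixels"][170:250,260:360]
cv2.imwrite("pics/g3.png",cv2.resize(a,(700,560),interpolation=cv2.INTER_CUBIC))
p=np.array(get_obs()["tcp_pos"]); print(proj(i2,[p-[0,0,.053]]))
E
```

```text
t: 7.37
tcp_pos: [0.5146, 0.0282, 0.0886]
eef_rot: [3.141, -0.0, 0.096]
wrist_force: [-0.5, 0.2, -1.2]
width: 0.153
at [514.6  28.2  88.6] rpy [ 1.7999e+02 -2.0000e-02  5.5200e+00] F [-0.5   0.24 -1.18]
shift [ 0.3  0.2 19.2] turn 0.02
[[308.57780285 203.06658876]]
```

View pics/g3.png

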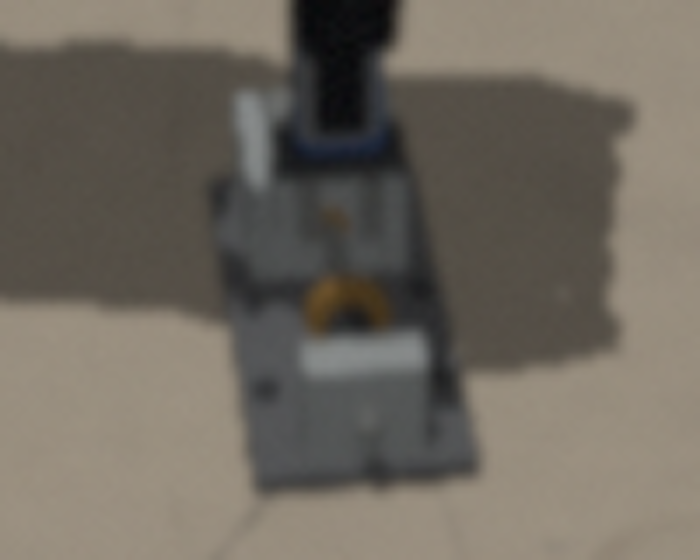

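The tines show at about crop x 305 and 373, centred at 339. The bar is at about 343 there, so I shift +0.8 mm in x and lower gently.

```bash
python3 -m crank '[[0.8,0,0,0],[0,0,3,0],[0,0,3,0],[0,0,1,0],[0,0,1,0],[0,0,1,0],[0,0,1,0],[0,0,0,0]]'
python3 -m crank '[[0,0,2,0],[0,0,2,0],[0,0,2,0],[0,0,2,0],[0,0,1,0],[0,0,0,0],[0,0,0,0]]'
```

```text
t: 8.08
tcp_pos: [0.515, 0.0284, 0.0781]
eef_rot: [3.142, 0.0, 0.097]
wrist_force: [-0.2, -0.4, -0.1]
width: 0.148
t: 8.67
tcp_pos: [0.515, 0.0285, 0.0692]
eef_rot: [3.142, 0.0, 0.097]
wrist_force: [-0.3, 0.6, -0.6]
width: 0.151
```

```bash
python3 -m crank '[[0,3,0,0],[0,3,0,0],[0,2,0,0],[0,1,0,0],[0,0,0,0],[0,0,0,0]]'
python3 -m crank '[[0,1,0,0],[0,0.5,0,0],[0,0,0,0],[0,0,0,0]]'
python3 -m crank '[[0,0.5,0,0],[0,0.5,0,0],[0,0,0,0],[0,0,0,0]]'
```

```text
t: 9.17
tcp_pos: [0.5159, 0.0193, 0.0693]
eef_rot: [3.142, -0.0, 0.096]
wrist_force: [0.7, -0.6, -0.0]
width: 0.15
t: 9.5
tcp_pos: [0.5161, 0.018, 0.0693]
eef_rot: [3.142, 0.0, 0.097]
wrist_force: [0.6, 0.3, -0.2]
width: 0.15
t: 9.83
tcp_pos: [0.5162, 0.017, 0.0693]
eef_rot: [3.142, -0.0, 0.097]
wrist_force: [0.7, -0.7, -0.5]
width: 0.153
```

```bash
for i in 1 2 3; do :; done; python3 -m crank '[[0,0.5,0,0],[0,0.5,0,0],[0,0,0,0],[0,0,0,0]]'
python3 -m crank '[[0,0.5,0,0],[0,0.5,0,0],[0,0,0,0],[0,0,0,0]]'
python3 -m crank '[[0,0.5,0,0],[0,0.5,0,0],[0,0,0,0],[0,0,0,0]]'
python3 -m crank '[[0,0.5,0,0],[0,0.5,0,0],[0,0,0,0],[0,0,0,0]]'
```

```text
t: 10.17
tcp_pos: [0.5163, 0.016, 0.0693]
eef_rot: [3.141, -0.0, 0.097]
wrist_force: [-0.3, 0.1, -1.4]
width: 0.152
t: 10.5
tcp_pos: [0.5164, 0.0149, 0.0693]
eef_rot: [3.141, -0.0, 0.096]
wrist_force: [0.4, 0.4, -0.0]
width: 0.152
t: 10.83
tcp_pos: [0.5165, 0.0141, 0.0693]
eef_rot: [-3.142, -0.0, 0.096]
wrist_force: [0.4, 0.8, -1.2]
width: 0.154
t: 11.17
tcp_pos: [0.5165, 0.0135, 0.0692]
eef_rot: [-3.141, 0.0, 0.097]
wrist_force: [0.2, 5.3, -0.8]
width: 0.151
```

Contact at y≈13.5 mm, with force 5.3 N, agreeing with the image (collar face near y = 11). Now I press, checking the force and the height of the orange grip.

```bash
cat >> h.py <<'E'
def grip():
    im,_,_=cam("side"); p=im["pixels"].astype(int); w=p[150:215,285:330]
    m=(w[...,2]-w[...,0]>60)&(w[...,2]>110)
    ys,xs=np.where(m); return (int(m.sum()), None if not len(ys) else (int(ys.min())+150,int(ys.max())+150,round(xs.mean()+285,1)))
E
python3 -c "
from h import *
print(grip())"
python3 -m crank '[[0,0.5,0,0],[0,0.5,0,0],[0,0.5,0,0],[0,0.5,0,0],[0,0,0,0],[0,0,0,0]]'
python3 -m crank '[[0,0.5,0,0],[0,0.5,0,0],[0,0.5,0,0],[0,0.5,0,0],[0,0,0,0],[0,0,0,0]]'
python3 -c "
from h import *
print(grip())"
```

```text
(0, None)
t: 11.72
tcp_pos: [0.5166, 0.0115, 0.0692]
eef_rot: [-3.141, 0.0, 0.097]
wrist_force: [0.0, 7.1, -0.4]
width: 0.152
t: 12.22
tcp_pos: [0.5169, 0.0098, 0.0693]
eef_rot: [-3.141, 0.0, 0.096]
wrist_force: [-0.1, 7.3, 0.5]
width: 0.151
(0, None)
```

Run:
```python
from h import *
i2,_,_=cam("side"); im,_,_=cam("top")
cv2.imwrite("pics/g4.png",np.hstack([cv2.resize(i2["pixels"][160:240,270:350],(400,400),interpolation=cv2.INTER_CUBIC),cv2.resize(im["pixels"][210:310,190:290],(400,400),interpolation=cv2.INTER_CUBIC)]))
for I in (i2,im):
  print([(round(d["conf"],2),np.round(d["at"],3).tolist()) for d in find_in("insert",I)])
  for d in silhouettes("insert",I): 
    y,x=np.where(d["region"]); print(round(d["conf"],2),len(y),x.min(),x.max(),y.min(),y.max())
```

```text
[(0.45, [0.504, 0.06, 0.043])]
[(0.63, [0.503, 0.065, 0.049]), (0.3, [0.665, -0.106, 0.007])]
0.46 118 214 231 259 268
```

View pics/g4.png

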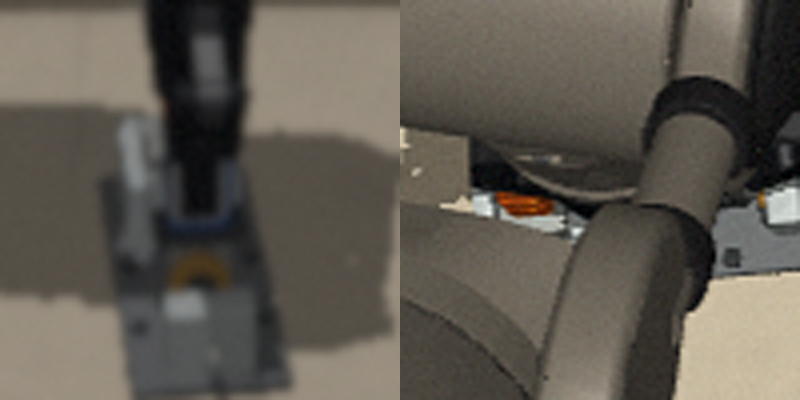

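The side view hides the orange grip behind the gripper, but the top view still shows part of it at about (214–229, 258–264). I'll watch that for the pop.

```bash
cat >> h.py <<'E'
def gtop():
    im,_,_=cam("top"); p=im["pixels"].astype(int); w=p[245:275,200:240]
    m=(w[...,2]-w[...,0]>50)
    ys,xs=np.where(m); s,_,_=cam("side"); q=s["pixels"].astype(int)[170:200,290:325]; k=(q[...,2]-q[...,0]>45)
    print("orange top",m.sum(),xs.min()+200,xs.max()+200,ys.min()+245,ys.max()+245,"mean",round(xs.mean()+200,2),round(ys.mean()+245,2),"side",k.sum())
E
python3 -c "
from h import *
gtop()"
python3 -m crank '[[0,0.5,0,0],[0,0.5,0,0],[0,0.5,0,0],[0,0,0,0],[0,0,0,0]]'
python3 -c "
from h import *
gtop()"
python3 -m crank '[[0,0.5,0,0],[0,0.3,0,0],[0,0,0,0],[0,0,0,0]]'
python3 -c "
from h import *
gtop()"
```

```text
orange top 63 214 227 258 263 mean 220.68 260.71 side 0
t: 13.08
tcp_pos: [0.517, 0.0085, 0.0693]
eef_rot: [-3.14, -0.0, 0.096]
wrist_force: [0.0, 8.1, -0.4]
width: 0.153
orange top 65 214 227 258 263 mean 220.72 260.65 side 0
t: 13.52
tcp_pos: [0.5171, 0.0078, 0.0693]
eef_rot: [-3.14, -0.0, 0.096]
wrist_force: [0.1, 8.4, -0.4]
width: 0.156
orange top 66 214 227 258 263 mean 220.86 260.56 side 0
```

```bash
python3 -m crank '[[0,0.5,0,0],[0,0.2,0,0],[0,0,0,0],[0,0,0,0]]'
python3 -c "
from h import *
gtop()"
python3 -m crank '[[0,0.5,0,0],[0,0.2,0,0],[0,0,0,0],[0,0,0,0]]'
python3 -c "
from h import *
gtop()"
```

```text
t: 13.95
tcp_pos: [0.5171, 0.0072, 0.0693]
eef_rot: [-3.14, -0.0, 0.096]
wrist_force: [0.3, 8.9, 0.4]
width: 0.15
orange top 67 214 227 258 263 mean 220.99 260.46 side 0
t: 14.38
tcp_pos: [0.5172, 0.0066, 0.0693]
eef_rot: [-3.14, -0.0, 0.096]
wrist_force: [0.5, 9.5, 0.7]
width: 0.147
orange top 69 214 227 257 263 mean 220.7 260.41 side 0
```

```bash
python3 -m crank '[[0,0.4,0,0],[0,0.2,0,0],[0,0,0,0],[0,0,0,0]]'
python3 -c "
from h import *
gtop()"
```

```text
t: 14.82
tcp_pos: [0.5173, 0.0061, 0.0693]
eef_rot: [-3.14, -0.0, 0.096]
wrist_force: [-0.5, 10.2, 0.2]
width: 0.152
orange top 71 214 227 257 263 mean 220.79 260.41 side 0
```

```bash
python3 -m crank '[[0,0.4,0,0],[0,0,0,0],[0,0,0,0]]'
python3 -c "
from h import *
gtop()"
python3 -m crank '[[0,0.4,0,0],[0,0,0,0],[0,0,0,0]]'
python3 -c "
from h import *
gtop()"
```

```text
t: 15.17
tcp_pos: [0.5173, 0.0057, 0.0692]
eef_rot: [-3.14, -0.0, 0.096]
wrist_force: [1.3, 9.5, -0.4]
width: 0.152
orange top 71 214 227 257 263 mean 220.82 260.37 side 0
t: 15.52
tcp_pos: [0.5173, 0.0053, 0.0693]
eef_rot: [-3.14, -0.0, 0.096]
wrist_force: [-0.1, 9.7, -0.6]
width: 0.149
orange top 85 209 224 252 263 mean 215.98 259.01 side 0
```

The grip jumped in the top view (left edge from 214 to 209, top edge from 257 to 252), so the insert has popped up under 9.7 N. I hold briefly, back off and raise the tool.

```bash
python3 -m crank '[[0,0,0,0],[0,0,0,0],[0,0,0,0],[0,-1,0,0],[0,-2,0,0],[0,-2,0,0],[0,-3,0,0],[0,-3,0,0],[0,-3,0,0],[0,-1,0,0],[0,0,0,0],[0,0,-3,0],[0,0,-6,0],[0,0,-12,0],[0,0,-20,0],[0,0,-25,0],[0,0,-25,0],[0,0,-10,0],[0,0,0,0],[0,0,0,0]]'
python3 -c "
from h import *
to(.6346,-.2813,.165,5.04)
gtop()"
```

```text
t: 17.28
tcp_pos: [0.5159, 0.0188, 0.1701]
eef_rot: [3.141, -0.0, 0.096]
wrist_force: [0.4, -0.0, -0.6]
width: 0.151
at [515.9  18.8 170.1] rpy [ 1.7999e+02 -3.0000e-02  5.5200e+00] F [ 0.39 -0.03 -0.56]
shift [ 89.3 310.1   5.1] turn 0.48
orange top 102 209 219 251 263 mean 213.83 256.65 side 60
```

```bash
python3 -m crank '[[9,31,0,0.5],[9,31,0,0],[9,31,0,0],[9,31,0,0],[9,31,0,0],[9,31,0,0],[9,31,0,0],[9,31,0,0],[9,31,0,0],[8.3,31,0,0],[0,0,15,0],[0,0,20,0],[0,0,12,0],[0,0,0,0],[0,0,0,0]]'
python3 - <<'E'
from h import *
to(.6346,-.2813,.0624,5.04)
i2,_,_=cam("side")
p=np.array(get_obs()["tcp_pos"]); print(proj(i2,[p-[0,0,.0534],p-[0,0,.0304]]))
cv2.imwrite("pics/g5.png",cv2.resize(i2["pixels"][260:360,335:435],(600,600),interpolation=cv2.INTER_CUBIC))
E
```

```text
t: 18.63
tcp_pos: [0.6318, -0.2813, 0.1216]
eef_rot: [-3.14, 0.003, 0.088]
wrist_force: [-0.6, 0.7, -1.2]
width: 0.153
at [ 631.8 -281.3  121.6] rpy [-1.7989e+02  1.6000e-01  5.0600e+00] F [-0.63  0.72 -1.21]
shift [ 2.8  0.3 59.2] turn 0.02
[[387.78799851 312.89077461]
 [389.1321393  302.68456808]]
```

View pics/g5.png

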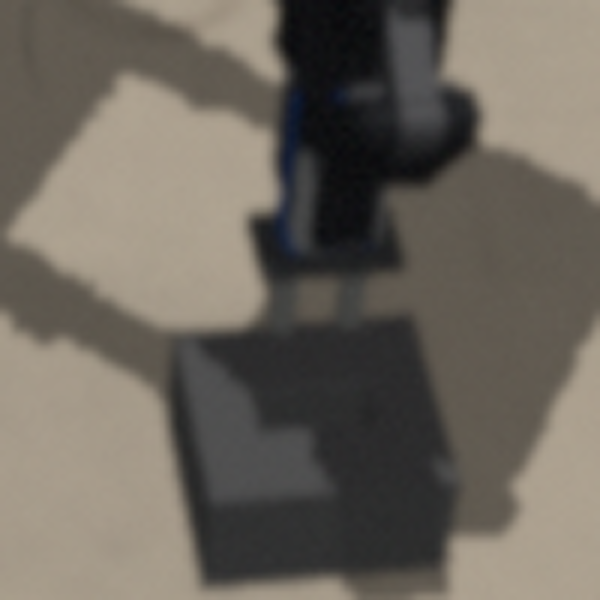

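```bash
python3 -m crank '[[2.8,0.3,10,0],[0,0,12,0],[0,0,4,0],[0,0,0,0],[0,0,3,0],[0,0,3,0],[0,0,3,0],[0,0,3,0],[0,0,0,0]]'
python3 -c "
from h import *
to(.6346,-.2813,.0620,5.04)"
```

```text
t: 19.43
tcp_pos: [0.6349, -0.2819, 0.0846]
eef_rot: [-3.141, 0.001, 0.088]
wrist_force: [-0.1, -0.4, -0.7]
width: 0.148
at [ 634.9 -281.9   84.6] rpy [-1.7997e+02  5.0000e-02  5.0300e+00] F [-0.15 -0.36 -0.72]
shift [-0.2 -0.6 22.6] turn -0.01
```

```bash
python3 -m crank '[[-0.2,-0.6,4,0],[0,0,4,0],[0,0,4,0],[0,0,4,0],[0,0,3,0],[0,0,2,0],[0,0,1,0],[0,0,0,0],[0,0,0,0]]'
python3 -c "
from h import *
to(.6346,-.2813,.0620,5.04)"
```

```text
t: 20.18
tcp_pos: [0.635, -0.2815, 0.0634]
eef_rot: [3.141, -0.0, 0.088]
wrist_force: [-0.5, 0.8, -0.9]
width: 0.15
at [ 635.  -281.5   63.4] rpy [ 1.7999e+02 -1.0000e-02  5.0300e+00] F [-0.52  0.8  -0.91]
shift [-0.4 -0.2  1.4] turn -0.01
```

```bash
python3 -m crank '[[0,0,1.2,0],[0,0,0,0],[0,0,0,0]]'
python3 -m crank '[[0,0,0,0],[0,0,0,0],[0,0,0,0],[0,0,0,0],[0,0,0,0],[0,0,0,0],[0,0,-5,0],[0,0,-15,0],[0,0,-25,0],[0,0,-25,0],[0,0,-25,0],[0,0,-25,0],[0,0,-10,0],[0,0,0,0],[0,0,0,0]]' 50 60
python3 - <<'E'
from h import *
i2,_,_=cam("side"); im,_,_=cam("top")
for I in(i2,im): print([(round(d["conf"],2),np.round(d["at"],4).tolist()) for d in mark_of("fork_tool",I)])
a=cv2.resize(i2["pixels"][270:360,335:435],(400,360),interpolation=cv2.INTER_CUBIC)
b=cv2.resize(i2["pixels"][150:240,260:360],(400,360),interpolation=cv2.INTER_CUBIC)
cv2.imwrite("pics/g6.png",np.hstack([a,b]))
p=i2["pixels"].astype(int)
for nm,z in(("locked",.006),("popped",.018)): 
    a=np.radians(5.5); o=np.array([.5105,.070]); c=[(sx*7,sy*9) for sx,sy in((-1,-1),(1,-1),(1,1),(-1,1))]
    P=[[o[0]+(x*np.cos(a)-y*np.sin(a))/1e3,o[1]+(x*np.sin(a)+y*np.cos(a))/1e3,z+.078] for x,y in c]
    print(nm,proj(i2,P).round(1).tolist())
w=p[140:220,280:340]; m=(w[...,2]-w[...,0]>60); ys,xs=np.where(m)
for r in np.unique(ys): print(r+140,xs[ys==r].min()+280,xs[ys==r].max()+280,end="; ")
print(get_obs()["tcp_pos"])
E
```

```text
t: 20.43
tcp_pos: [0.635, -0.2815, 0.0622]
eef_rot: [3.141, -0.0, 0.088]
wrist_force: [-0.5, -0.2, -0.3]
width: 0.152
t: 21.68
tcp_pos: [0.6348, -0.2813, 0.1917]
eef_rot: [3.142, 0.0, 0.088]
wrist_force: [-0.2, 0.1, -0.3]
width: 0.583
[(0.9, [0.4523, -0.2996, 0.0006]), (0.75, [0.6381, -0.2803, 0.0065])]
[(0.38, [0.669, -0.1038, -0.0014])]
locked [[302.9, 173.3], [310.1, 172.8], [309.2, 167.5], [302.0, 168.0]]
popped [[302.8, 168.2], [310.1, 167.7], [309.1, 162.4], [302.0, 162.9]]
162 305 306; 163 302 307; 164 302 308; 165 302 308; 166 302 308; 167 302 308; 168 302 308; 169 302 308; 170 302 308; 171 302 308; 172 302 307; 173 302 307; 174 303 307; 175 303 307; 176 303 307; 177 303 308; 178 303 308; 179 303 308; 180 303 307; 181 304 306; 212 309 311; 213 307 312; 214 306 307; [ 0.63429648 -0.2810946   0.18992026]
```

View pics/g6.png

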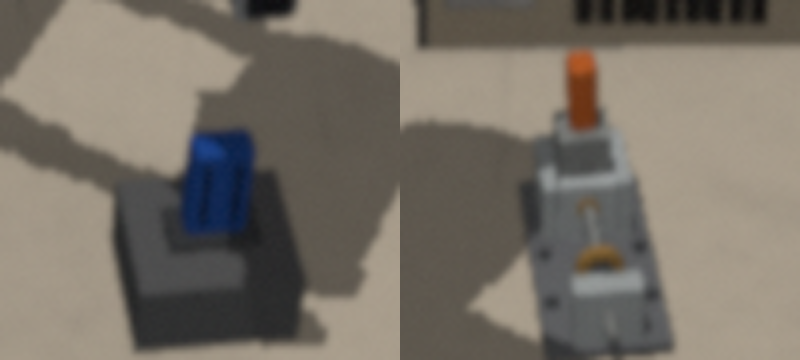

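The tool is seated upright in the stand, and the insert is up (top of the orange grip at row 162, as predicted for popped). Next I go above the insert.

```bash
python3 -m crank '[[-7.8,-30,2,0],[-7.8,-30,2,0],[-7.8,-30,2,0],[-7.8,-30,2,0],[-7.8,-30,2,0],[-7.8,-30,2,0],[-7.8,-30,2,0],[-7.8,-30,2,0],[-7.8,-30,2,0],[-7.8,-30,2,0],[-7.8,-30,2,0],[-7.8,-30,2,0],[0,0,0,-0.5],[0,0,0,0],[0,0,0,0]]' 45 40
python3 - <<'E'
from h import *
to(.5095,.070,.072,5.5)
i2,_,_=cam("side")
for th in("insert","dock"): print(th,[(round(d["conf"],2),np.round(d["at"],4).tolist()) for d in mark_of(th,i2)])
E
```

```text
t: 23.13
tcp_pos: [0.5103, 0.0686, 0.1677]
eef_rot: [3.141, 0.0, 0.097]
wrist_force: [0.4, -0.0, -0.1]
width: 0.527
at [510.3  68.6 167.7] rpy [1.7997e+02 3.0000e-02 5.5600e+00] F [ 0.41 -0.04 -0.06]
shift [-0.6 -1.4 95.7] turn 0.06
insert []
dock [(0.88, [0.5124, 0.0715, 0.0005])]
```

```bash
python3 -m crank '[[0,-1.4,15,0],[0,0,20,0],[0,0,20,0],[0,0,18,0],[0,0,12,0],[0,0,8,0],[0,0,2.5,0],[0,0,0,0],[0,0,0,0]]'
python3 -m crank '[[0,0,0,0],[0,0,0,0],[0,0,0,0],[0,0,0,0],[0,0,0,0],[0,0,0,0],[0,0,0,0],[0,0,0,0],[0,0,0,0]]' 0 40
python3 -m crank '[[0,0,-3,0],[0,0,-4,0],[0,0,-6,0],[0,0,-6,0],[0,0,-8,0],[0,0,-8,0],[0,0,0,0],[0,0,0,0]]'
```

```text
t: 24.03
tcp_pos: [0.5106, 0.07, 0.0731]
eef_rot: [3.141, -0.001, 0.096]
wrist_force: [0.9, -0.3, 0.1]
width: 0.525
t: 24.78
tcp_pos: [0.5104, 0.0715, 0.0734]
eef_rot: [-3.14, -0.002, 0.096]
wrist_force: [-0.4, 5.9, 2.9]
width: 0.203
t: 25.45
tcp_pos: [0.5105, 0.0702, 0.1084]
eef_rot: [3.141, -0.002, 0.096]
wrist_force: [-1.0, -0.2, -0.9]
width: 0.208
```

```bash
python3 -m crank '[[0,0,-20,0],[0,0,-25,0],[0,0,-10,0],[-7.4,26,0,0],[-7.4,26,0,0],[-7.4,26,0,0],[-7.4,26,0,0],[-7.4,26,0,0],[-7.4,26,0,0],[-7.4,26,0,0],[-7.4,26,0,0],[-7.4,26,0,0],[-7.4,26,0,1.5],[0,0,0,2],[0,0,0,0],[0,0,0,0]]'
python3 - <<'E'
from h import *
to(.4615,-.1955,.0594,2)
i2,_,_=cam("side"); im,_,_=cam("top")
cv2.imwrite("pics/g7.png",np.hstack([cv2.resize(i2["pixels"][210:330,220:340],(400,400),interpolation=cv2.INTER_CUBIC),cv2.resize(im["pixels"][240:340,340:440],(400,400),interpolation=cv2.INTER_CUBIC)]))
E
```

```text
t: 26.78
tcp_pos: [0.4611, -0.1955, 0.1621]
eef_rot: [-3.141, 0.001, 0.036]
wrist_force: [0.4, 0.4, -0.3]
width: 0.202
at [ 461.1 -195.5  162.1] rpy [-1.7997e+02  4.0000e-02  2.0500e+00] F [ 0.38  0.36 -0.27]
shift [  0.4   0.  102.7] turn 0.05
```

View pics/g7.png

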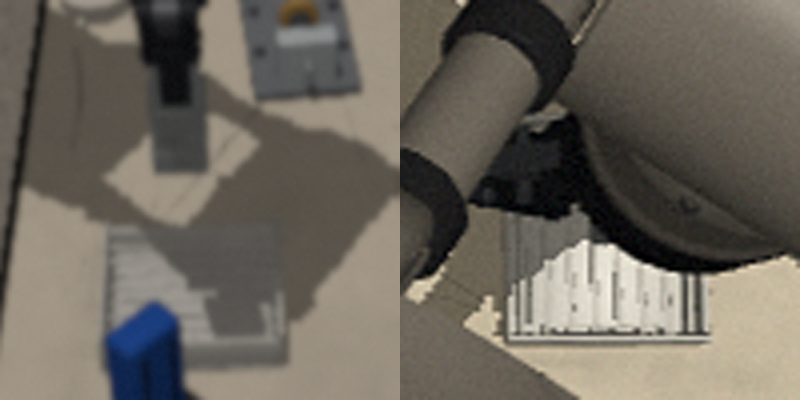

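The insert hangs upright in the jaws at crop (180,120), and the rack is empty below it. I lower it to the floor.

```bash
python3 -m crank '[[0.4,0,15,0],[0,0,20,0],[0,0,20,0],[0,0,20,0],[0,0,12,0],[0,0,8,0],[0,0,4,0],[0,0,0,0],[0,0,0,0]]'
python3 -m crank '[[0,0,1,0],[0,0,1,0],[0,0,0.5,0],[0,0,0,0]]'
```

```text
t: 27.63
tcp_pos: [0.4623, -0.1955, 0.0641]
eef_rot: [3.141, -0.001, 0.036]
wrist_force: [1.9, 1.2, -0.4]
width: 0.204
t: 27.97
tcp_pos: [0.4619, -0.1957, 0.0614]
eef_rot: [3.141, -0.0, 0.035]
wrist_force: [-0.3, 0.1, -0.2]
width: 0.2
```

```bash
python3 -m crank '[[0,0,1,0],[0,0,0.5,0],[0,0,0,0],[0,0,0,0]]'
python3 -m crank '[[0,0,0.5,0],[0,0,0.5,0],[0,0,0,0],[0,0,0,0]]'
```

```text
t: 28.3
tcp_pos: [0.4618, -0.1956, 0.0596]
eef_rot: [3.142, 0.0, 0.035]
wrist_force: [-0.6, 0.4, -1.4]
width: 0.207
t: 28.63
tcp_pos: [0.4618, -0.1956, 0.0585]
eef_rot: [3.142, 0.0, 0.035]
wrist_force: [0.7, 0.6, -0.1]
width: 0.206
```

```bash
python3 -m crank '[[0,0,0.5,0],[0,0,0.3,0],[0,0,0,0],[0,0,0,0]]'
python3 -m crank '[[0,0,0.5,0],[0,0,0.2,0],[0,0,0,0],[0,0,0,0]]'
```

```text
t: 28.97
tcp_pos: [0.4619, -0.1956, 0.0584]
eef_rot: [3.141, -0.0, 0.036]
wrist_force: [-1.2, 0.1, 7.4]
width: 0.202
t: 29.3
tcp_pos: [0.462, -0.1956, 0.0584]
eef_rot: [3.141, -0.001, 0.036]
wrist_force: [-3.5, 2.4, 12.3]
width: 0.204
```

Floor contact at TCP z = 58.4 mm, exactly as predicted. I relieve the pressure, release and withdraw.

```bash
python3 -m crank '[[0,0,-1,0],[0,0,0,0],[0,0,0,0]]'
python3 -m crank '[[0,0,0,0],[0,0,0,0],[0,0,0,0],[0,0,0,0],[0,0,0,0],[0,0,0,0],[0,0,-5,0],[0,0,-10,0],[0,0,-20,0],[0,0,-25,0],[0,0,-25,0],[0,0,-25,0],[0,0,-20,0],[-20,20,-10,0],[-30,25,0,0],[-30,25,0,0],[-30,25,0,0],[0,0,0,0],[0,0,0,0]]' 45 40
python3 - <<'E'
from h import *
o=get_obs(); print(np.round(o["tcp_pos"],3),np.round(o["wrist_force"],1))
i2,_,_=cam("side"); im,_,_=cam("top")
for th in("insert","fork_tool","bottle","dish","block_cassette"):
  for I in(i2,im): print(th,[(round(d["conf"],2),np.round(d["at"],3).tolist()) for d in mark_of(th,I)])
a=cv2.resize(i2["pixels"][150:370,210:430],(400,400),interpolation=cv2.INTER_CUBIC); b=cv2.resize(im["pixels"][150:350,300:500],(400,400),interpolation=cv2.INTER_CUBIC)
cv2.imwrite("pics/g8.png",np.hstack([a,b]))
E
```

```text
t: 29.55
tcp_pos: [0.462, -0.1957, 0.0584]
eef_rot: [3.141, -0.001, 0.035]
wrist_force: [-0.1, 0.2, 4.3]
width: 0.203
t: 31.13
tcp_pos: [0.354, -0.2957, 0.1991]
eef_rot: [3.141, -0.001, 0.031]
wrist_force: [0.9, 0.4, 0.1]
width: 0.524
[ 0.354 -0.296  0.199] [0.9 0.4 0.1]
insert [(0.76, [0.463, -0.2, 0.001])]
insert [(0.66, [0.46, -0.196, 0.007])]
fork_tool [(0.89, [0.638, -0.28, 0.012]), (0.77, [0.448, -0.301, 0.0]), (0.7, [0.464, -0.199, 0.001])]
fork_tool [(0.73, [0.448, -0.303, -0.003]), (0.67, [0.636, -0.281, 0.01]), (0.25, [0.669, -0.102, -0.002])]
bottle [(0.9, [0.665, 0.023, -0.005])]
bottle []
dish [(0.54, [0.394, 0.047, 0.0])]
dish [(0.97, [0.394, 0.05, -0.0])]
block_cassette [(0.85, [0.661, -0.099, -0.0])]
block_cassette [(0.96, [0.668, -0.104, -0.0])]
```

View pics/g8.png

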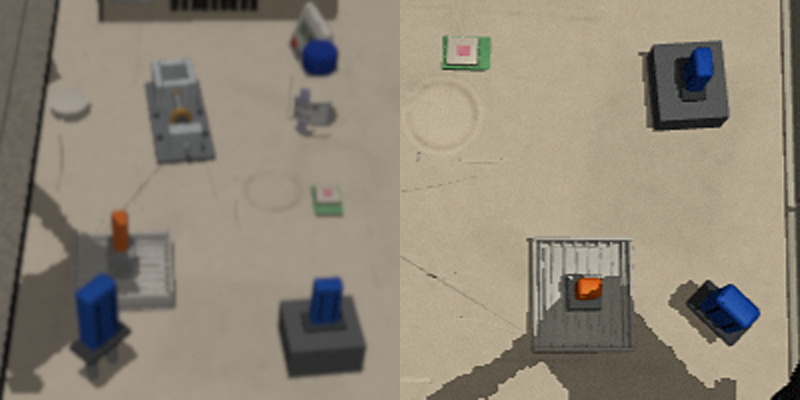

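The insert stands upright in the rack, the lock is empty, the tool hangs in its stand and the bystanders have not moved. I hand in.

```bash
python3 -m crank '[[0,0,0,0],[0,0,0,0],[0,0,0,0]]'; python3 -c "
from rig import *
print(job_done())"
```

```text
t: 31.98
tcp_pos: [0.3552, -0.2944, 0.1981]
eef_rot: [3.142, 0.0, 0.035]
wrist_force: [-0.5, 0.5, 0.8]
width: 0.526
the job is handed in; nothing more can be done
None
```

The job is done and handed in at 32 s of the 70 s allowed; `job_done()` gives no verdict.

- **Pressing the lock:** I took the smaller forked tool from its grey stand and straddled the bar. The collar was found by feel at y ≈ 13.5 mm. I pressed it about 8.5 mm in small steps. The insert popped up under 9.7 N; the highest wrist force I read was 10.2 N, against the 18 N limit.
- **Tool and insert:** The tool went back to hang in its stand. I then lifted the insert out and set it on the rack floor, where floor contact came at the predicted height.

**Last checks:**
- The final pictures show the insert upright near the rack's centre, measured at (0.460–0.463, -0.196 to -0.200). The tool is upright and seated in its stand.
- The bottle, dish and cassette are within measuring error of where they started. The bottle was found only in the side view.
- The networks put the tool's origin at 10–12 mm in height at the end, against 8 mm when seated and a limit of 12 mm. That is within their 4 mm error; in the pictures it looks seated.
- The pop was seen only in a partly hidden top view while pressing. The later side picture, after the tool was back in its stand, confirmed it.

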